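# Swap the calibration insert for sample coupons in the heat-flow tester

### The job

Calibration is finished: turn the insert in the tester's well anticlockwise by its bar grip until it is free of its catches, lift it out and stand it flat in the middle of the round rubber pad. Then put every foam-glass coupon on the table into the well and lay the loose cover on the well so that it sits fully home and level. The coupons are brittle, so hold them as lightly as the gripper can (20 N, certainly under 35 N), and leave everything else on the desk where it is.

Things in the scene. Friction and masses are not known exactly. Their poses are not given: they have to be found in the camera images.
- tester: heat-flow tester: white housing 190 x 190, 60 high, with a low sloping front panel (green keypad) reaching 42 further towards its -x; fixed; origin at the centre of its underside. In its top is a round open well, 152 across and 42 deep, with two steel catches on its wall
- well_floor (a point): centre of the well's floor, 18 above the table; axes as the tester
- well_rim (a point): centre of the well's mouth at rim height, 60 above the table, 42 above the well floor; axes as the tester
- catch_a (a point): inner edge of the catch on the well's +y side: a steel tab 40 wide that sticks 12 inward from the wall, its underside 20 and its top 28 above the well floor (14 below the rim); a stop beside it bars the lug from turning clockwise
- catch_b (a point): inner edge of the like catch on the well's -y side
- insert: aluminium calibration insert: disc 112 across, 16 thick, two lugs along +x and -x (20 wide, tips 72 from the axis, 6 to 16 above its underside), black bar grip on top 60 long (x), 14 wide (y), from 16 to 60 above the underside; 0.45 kg. Origin: centre of its underside. It starts on the well floor, bar along the tester's y, lugs under the catches, 4 of play; 40 to 120 degrees anticlockwise frees it
- insert_grip (a point): point on the insert's axis in the bar grip, 50 above its underside, 10 below the bar's top
- cover: loose cover: white plate 168 across, 6 thick, that rests on the rim; under it a step 145 across, 6 deep, that enters the well; on top a black square knob 26 x 26 (sides along x and y), from 12 to 42 above the step's underside; 0.3 kg. Origin: centre of the step's underside; seated, it is 6 below the rim
- cover_grip (a point): middle of the cover's knob, 30 above its origin
- pad: round black rubber pad lying fixed on the table, 180 across, 4 thick; origin at the centre of its underside
- coupon0: brittle grey foam-glass sample coupon, a small block 40 (x) x 24 (y) x 22 high (z), origin at the centre of its underside; lies flat on the table at the start; may be absent
- coupon1: brittle grey foam-glass sample coupon, a small block 40 (x) x 24 (y) x 22 high (z), origin at the centre of its underside; lies flat on the table at the start; may be absent
- coupon2: brittle grey foam-glass sample coupon, a small block 40 (x) x 24 (y) x 22 high (z), origin at the centre of its underside; lies flat on the table at the start; may be absent
- coupon3: brittle grey foam-glass sample coupon, a small block 40 (x) x 24 (y) x 22 high (z), origin at the centre of its underside; lies flat on the table at the start; may be absent
- coupon4: brittle grey foam-glass sample coupon, a small block 40 (x) x 24 (y) x 22 high (z), origin at the centre of its underside; lies flat on the table at the start; may be absent
- mouse: black computer mouse, 100 x 58 x 32 high; bystander, to be left alone
- mug: white mug, 72 across, 70 high; bystander, to be left alone
- tape: grey tape roll lying flat, 84 across, 22 high; bystander, to be left alone
- weight: small brass weight, 32 across, 32 high; bystander, to be left alone
- jar: glass jar, 60 across, 85 high; bystander, to be left alone
- screwdriver: screwdriver lying down; bystander, to be left alone
- notebook: blue notebook, 150 x 210 x 14; bystander, to be left alone
Not all that is in view belongs to the job. What is shaped like the coupon2 but purple or red is not meant.

How it is judged:
By the outcome, as a careful person would: the job done as asked, in the order asked, and still so for the second after the job is handed in, with the robot touching nothing.
Of coupon0, coupon1, coupon2, coupon3, coupon4 only 3 to 5 are there at a start; the rules pass over those that are not, and their reading is None.
At some moment in a run one of coupon0, coupon1, coupon2, coupon3, coupon4, cover may be knocked a few centimetres aside while the robot is not near it.
It also fails if it takes over 208 s, if anything falls off the work surface, if the arm or the gripper's body presses on something with over 40 N, if the wrist force passes 120 N, or if a joint passes its speed limit or range.

### The arm

A 6-joint arm with a two-finger parallel gripper is mounted at the origin on the work surface. World frame = base frame: x ahead of the robot, y to its left, z up, the work surface at z = 0. Lengths are in m, angles in degrees, forces in N, time in s.
With the tool pointing down it reaches from about 0.375 to 0.925 m from the base axis. Payload 5.7 kg.
Tool frame: the origin (TCP) lies midway between the tips of the shut fingers; the grasp point (between the pads) lies 19 mm behind it; z points along the fingers, y is the line along which they close (so a half turn about z gives the same grasp; the last joint's range is limited). The gripper opens to 85 mm and grips with 20 to 120 N. Pads are 22 mm wide; open, the fingers measure 114 mm over their backs; the gripper's body (76 mm by 85 mm) begins 54 mm behind the grasp point. The pads swing forward as they close: fully open they stand 13 mm farther back than shut.
Start: joints at [-73.172, 20.558, 86.54, -0, 72.909, -6.595], TCP at [0.238, -0.551, 0.231] pointing down, gripper open.
Joint ranges: [-170.27, 170.27], [-57.76, 135], [12.27, 136.19], [-55.21, 235.2], [11.17, 155.16], [-170.74, 170.74]. Speed limits (degrees/s): [136.94, 136.94, 180, 180, 180, 180].

### API

Orientations are given as [roll, pitch, yaw] about the fixed x, y, z axes, in that order (R = Rz(yaw) Ry(pitch) Rx(roll)).
In Python, from station import robot, planner, imaging, order gives the robot as it stands. Calls block until the motion is done:
- robot.goto(position, orientation): joint-space move of the TCP to a pose.
- robot.move_straight(position, ori=None, vel=0.15, until_force=None): straight line of the TCP; ori=None keeps the orientation; vel is the mean speed in m/s. With until_force (N) it stops when the force on the tool has changed by that much, and returns True; else False.
- robot.set_joints(angles): joint-space move.
- robot.gripper_to(opening, squeeze=None): finger opening in m; squeeze is the grip in N (None keeps the last); returns when the fingers have stopped.
- robot.pause(seconds).
- planner.solve_ik(position, orientation): joint angles nearest the present ones, or None.
- imaging.camera(name): name is "side" or "top" or "wrist"; returns a dict with "pixels" (480x640x3 uint8, red, green, blue), "z_map" (480x640 float32, m along the optical axis (not along the pixel's ray), 0 where there is no reading), "vfov" (degrees; the focal length in pixels is half the picture's height over the tangent of half this angle, whatever the lens; pixels are square), "cx", "cy" (the principal point, pixels), "R" (3x3) and "t" (3): a world point X has camera coordinates R X + t; the wrist camera has in their place "mount" (4x4, takes a point from camera to tool coordinates, whose origin is the TCP and whose axes are the flange's). Camera axes: x right, y down, z forward; pixel columns grow to the right and rows downward; lengths in m; the calibration is good to about 2 mm. A picture is of the moment at which its call begins: read the wrist's pose just before it.
A pose or a line that the arm cannot do raises robot.Unreachable and nothing moves.
- order.hand_in(): hands the job in; it is judged then, once.
Readings, each from a call of its own:
- robot.read_clock(): time.
- robot.read_qpos(): joint angles.
- robot.read_qvel(): joint speeds.
- robot.read_joint_torque(): joint torques, N m.
- robot.read_tool_pos(): TCP position.
- robot.read_eef_rot(): TCP orientation.
- robot.read_force(): force on the tool from outside, world axes, zero at the start.
- robot.read_moment(): the same for the moment, N m.
- robot.read_width(): finger opening in m.
- robot.read_finger_force(): force on a finger pad.
Only numpy, scipy, OpenCV 4.12 (cv2) and the standard library are available. Lean on these libraries where they do the work, as an engineer would, in place of code of your own. Each camera call takes 0.05 s, during which the arm holds its last target. There are 200 camera calls.

## Working session

There is one attempt and no reset: what is moved stays moved. The work goes in short steps, each a Python script; the robot and the scene stay as the last script left them, time stands still between calls to the robot, and variables do not carry over. Pictures are saved under pics/ and viewed, at most 14 in all, crops included, and the job is handed in when it is done.

```bash
mkdir -p pics; ls; cat > h.py <<'E'
import numpy as np, cv2
from station import robot, planner, imaging, order
from scipy.spatial.transform import Rotation as Ro
def shot(n):
    if n=="wrist":
        p=np.array(robot.read_tool_pos()); r=Ro.from_euler('xyz',robot.read_eef_rot(),degrees=True).as_matrix()
    c=imaging.camera(n); c=dict(c)
    if n=="wrist":
        M=np.array(c["mount"]); A=r@M[:3,:3]; o=r@M[:3,3]+p
        c["R"]=A.T; c["t"]=-A.T@o
    c["R"]=np.array(c["R"]); c["t"]=np.array(c["t"]).ravel()
    c["f"]=240/np.tan(np.radians(c["vfov"])/2)
    return c
def ray(c,uv):
    uv=np.atleast_2d(uv).astype(float)
    d=np.c_[(uv[:,0]-c["cx"])/c["f"],(uv[:,1]-c["cy"])/c["f"],np.ones(len(uv))]
    return -c["R"].T@c["t"], d@c["R"]
def onz(c,uv,z):
    o,d=ray(c,uv); return o+d*((z-o[2])/d[:,2])[:,None]
def proj(c,X):
    q=np.atleast_2d(X)@c["R"].T+c["t"]; return np.c_[q[:,0]/q[:,2]*c["f"]+c["cx"],q[:,1]/q[:,2]*c["f"]+c["cy"]]
def cloud(c):
    v,u=np.mgrid[:480,:640]; o,d=ray(c,np.c_[u.ravel(),v.ravel()])
    return (o+d*c["z_map"].reshape(-1,1)).reshape(480,640,3)
def save(c,n): cv2.imwrite("pics/"+n+".png",c["pixels"][:,:,::-1])
E
python3 - <<'E'
from h import *
for n in("top","side","wrist"):
    c=shot(n); save(c,n+"0"); print(n,c["vfov"],c["cx"],c["cy"],c["R"].round(3).tolist(),c["t"].round(3), (c["z_map"]>0).mean())
    np.save("pics/%s0.npy"%n,c,allow_pickle=True)
print(robot.read_eef_rot(),robot.read_clock())
E
```

```text
pics
top 47.973694731790964 315.4991738899254 242.48064657552 [[-0.002, -1.0, 0.01], [-0.997, 0.001, -0.073], [0.073, -0.01, -0.997]] [-0.046  0.609  1.67 ] 0.9958561197916667
side 42.03380630837732 319.2883777831576 242.38483433457512 [[-0.671, -0.741, 0.013], [-0.466, 0.408, -0.785], [0.577, -0.533, -0.619]] [0.382 0.347 1.288] 0.9958951822916666
wrist 58.972878301732266 333.2430037672358 228.187562976415 [[0.398, -0.917, -0.001], [-0.879, -0.382, 0.284], [-0.262, -0.112, -0.959]] [-0.6   -0.038  0.38 ] 0.99603515625
[-1.79917983e+02 -7.93409164e-03  2.34245466e+01] 0.15
```

View pics/top0.png

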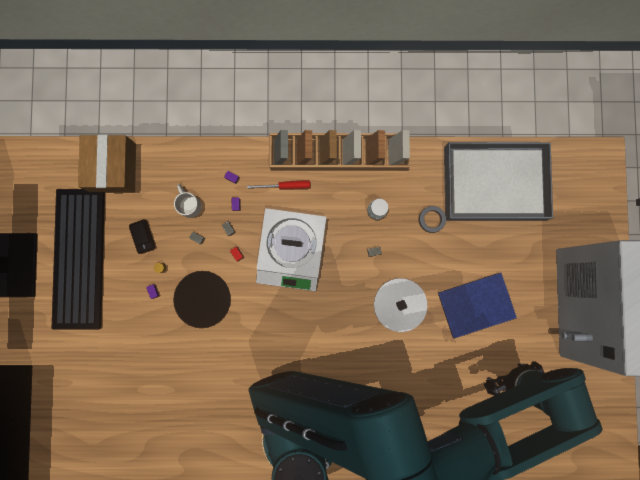

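View pics/side0.png

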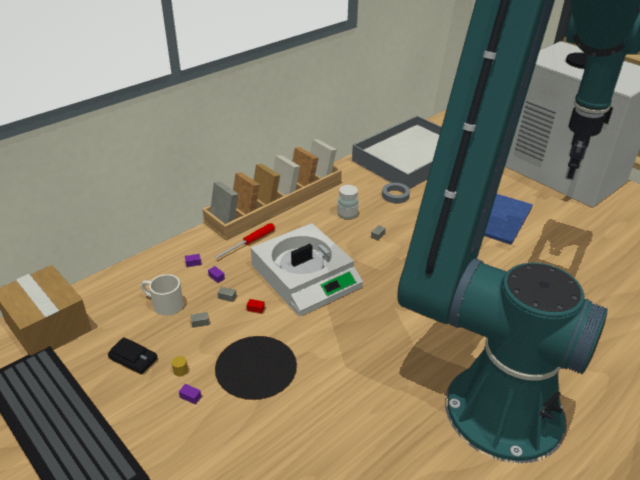

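Top picture: tester at (292,250) with the bar grip at (291,243), cover at (401,305) with its knob at (402,305), pad at (202,299). Grey blocks at (228,228), (197,238) and (374,251).
What could be taken for a coupon: those three grey blocks (chosen), the purple blocks at (231,177), (236,203) and (152,291), the red one at (237,254), the brass weight (160,268) and the grey tiles in the rack (280,147 and others). All of these but the grey blocks are rejected by colour or description. The arm may hide more coupons.

```bash
cat >> h.py <<'E'
def comps(mask,amin,amax):
    n,l,s,ce=cv2.connectedComponentsWithStats(mask.astype(np.uint8),connectivity=8)
    return [(l==i,ce[i],s[i]) for i in range(1,n) if amin<=s[i,4]<=amax]
def tri(c1,p1,c2,p2):
    o1,d1=ray(c1,p1);o2,d2=ray(c2,p2);d1=d1[0]/np.linalg.norm(d1);d2=d2[0]/np.linalg.norm(d2)
    s=np.linalg.lstsq(np.c_[d1,-d2],o2-o1,rcond=None)[0]
    a=o1+s[0]*d1;b=o2+s[1]*d2; return (a+b)/2,np.linalg.norm(a-b)
E
python3 - <<'E'
from h import *
for n in("top","side"):
    c=np.load("pics/%s0.npy"%n,allow_pickle=True).item(); P=cloud(c); px=c["pixels"].astype(int)
    hsv=cv2.cvtColor(c["pixels"],cv2.COLOR_RGB2HSV)
    Z=P[...,2]; ws=(P[...,0]>.3)&(P[...,0]<1)&(abs(P[...,1])<.75)
    print(n,"table z",np.median(Z[ws&(hsv[...,1]>80)]))
    g=ws&(hsv[...,1]<45)&(hsv[...,2]>60)&(hsv[...,2]<190)&(Z>.008)&(Z<.04)
    for m,ce,s in comps(g,25,400): print("grey",ce.round(1),s[2:],np.median(P[m],0).round(4),np.percentile(Z[m],90).round(4),onz(c,ce,.022)[0].round(4))
    k=(hsv[...,2]<60)&ws
    for m,ce,s in comps(k,20,4000): print("black",ce.round(1),s[2:],np.median(P[m],0).round(4),np.percentile(Z[m],95).round(4))
    w=ws&(hsv[...,1]<40)&(hsv[...,2]>150)
    for m,ce,s in comps(w,300,8000): print("white",ce.round(1),s[2:],np.median(P[m],0).round(4),np.percentile(Z[m],95).round(4))
E
```

```text
top table z 0.0007462368367447958
grey [343.9 147.9] [ 3 23 35] [ 0.91   -0.1375  0.035 ] 0.0384 [ 0.9105 -0.138   0.022 ]
grey [390.  149.8] [ 3 26 49] [ 0.9041 -0.2831  0.0333] 0.0394 [ 0.9045 -0.2847  0.022 ]
grey [262.4 185.9] [31  3 52] [0.7891 0.1171 0.0164] 0.0195 [0.7882 0.1201 0.022 ]
grey [182.  201.2] [16 19 66] [0.7418 0.3772 0.0229] 0.0361 [0.7398 0.3728 0.022 ]
grey [196.3 211. ] [12 15 35] [0.705  0.3236 0.0305] 0.0378 [0.7087 0.3274 0.022 ]
grey [432.6 218.7] [ 27  26 294] [ 0.6838 -0.4173  0.0214] 0.0268 [ 0.6838 -0.4168  0.022 ]
grey [227.7 228. ] [11 13 82] [0.6545 0.228  0.0209] 0.0265 [0.6547 0.2282 0.022 ]
grey [196.2 237.5] [13 10 76] [0.6262 0.3268 0.0214] 0.0261 [0.625  0.3267 0.022 ]
grey [374.  251.2] [13  8 77] [ 0.582  -0.2308  0.0216] 0.0271 [ 0.5814 -0.2306  0.022 ]
grey [268.9 279.2] [ 29  17 255] [0.4948 0.0982 0.0314] 0.0382 [0.4944 0.0985 0.022 ]
grey [313.1 285.7] [ 7 11 58] [ 0.4729 -0.0391  0.0291] 0.0373 [ 0.4738 -0.0393  0.022 ]
black [446.9 181.6] [  8  75 228] [ 0.7982 -0.4615  0.0321] 0.0525
black [486.6 145.6] [ 87   4 230] [ 0.916  -0.5771
[... 1499 characters left out ...]
368 [0.7018 0.3649 0.022 ]
grey [199.2 318.7] [ 17  13 178] [0.6195 0.3319 0.0215] 0.0252 [0.6185 0.3327 0.022 ]
black [301.5 254.6] [ 20  22 301] [0.6001 0.0322 0.0658] 0.0803
black [331.7 285.8] [16 11 97] [0.4859 0.036  0.0374] 0.0436
black [255.4 367.4] [  80   62 3907] [0.4279 0.3159 0.0051] 0.0089
black [131.9 355.4] [ 49  36 988] [0.6163 0.5071 0.0269] 0.0353
black [ 71.  418.7] [ 149  134 3680] [0.5557 0.6651 0.0191] 0.0232
white [406.4 149.1] [  75   48 2019] [ 0.8125 -0.5991  0.0387] 0.0433
white [300.6 257.6] [ 102   65 2500] [0.5964 0.0378 0.0601] 0.0645
white [317.8 291.2] [ 72  44 760] [0.4957 0.0861 0.0366] 0.0461
white [ 37.1 295. ] [ 43  43 653] [0.8473 0.5996 0.102 ] 0.1051
```

```bash
python3 - <<'E'
from h import *
p=[.596,.027,.30]
for y in (-95,85,-5,175):
    q=planner.solve_ik(p,[180,0,y]); print(y,None if q is None else np.round(q,1))
M=np.array(shot("wrist")["mount"]);print(M.round(3).tolist())
t=robot.read_clock()
robot.goto(p,[180,0,-95]); print(robot.read_clock()-t)
for n in("wrist","top"):
    c=shot(n); save(c,n+"1"); np.save("pics/%s1.npy"%n,c,allow_pickle=True)
c=shot("wrist")
print(-c["R"].T@c["t"])
E
```

```text
-95 None
85 [-4.  17.3 81.6 -0.  81.2  1. ]
-5 [-4.  17.3 81.6 -0.  81.2 91. ]
175 [ -4.   17.3  81.6   0.   81.2 -89. ]
[[0.001, -0.959, -0.285, 0.072], [1.0, 0.001, 0.0, 0.001], [-0.0, -0.285, 0.959, -0.143], [0.0, 0.0, 0.0, 1.0]]Traceback (most recent call last):
  File "<stdin>", line 7, in <module>
station.Unreachable: the arm cannot take that pose within its joint ranges
```

```bash
python3 - <<'E'
from h import *
t=robot.read_clock()
robot.goto([.596,.027,.30],[180,0,85]); print(robot.read_clock()-t)
for n in("wrist","top"):
    c=shot(n); save(c,n+"1"); np.save("pics/%s1.npy"%n,c,allow_pickle=True)
E
```

```text
2.425
```

View pics/wrist1.png

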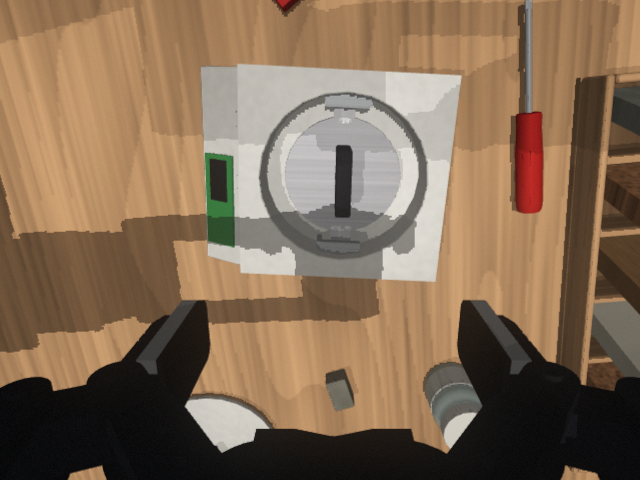

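View pics/top1.png

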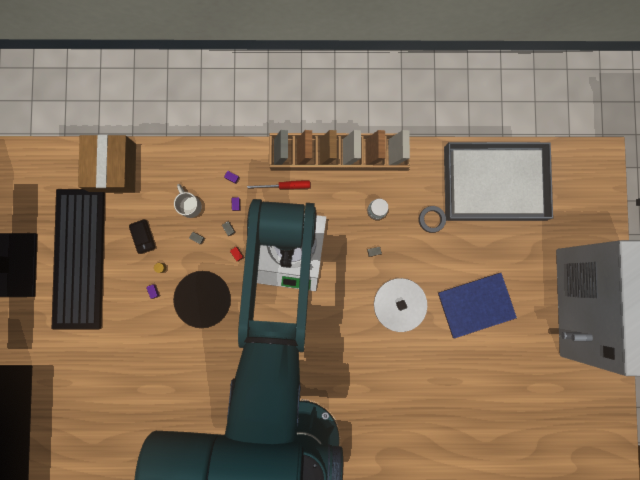

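Wrist picture: the tester, with the bar at (343,181) running up and down the image (tester y) and catches at (347,103) and (338,243). The finger opening runs across the bar. Top picture: nothing was hidden by the arm, so there are exactly three grey coupons.

```bash
python3 - <<'E'
from h import *
def bar(c):
    P=cloud(c);hsv=cv2.cvtColor(c["pixels"],cv2.COLOR_RGB2HSV)
    m=(hsv[...,2]<60)&(np.hypot(P[...,0]-.6,P[...,1]-.027)<.06)&(P[...,2]>.04)&(P[...,2]<.1)
    return P,comps(m,30,5000)
c=np.load("pics/wrist1.npy",allow_pickle=True).item()
P,k=bar(c)
m=max(k,key=lambda a:a[2][4])[0]
print("z pct",np.percentile(P[m][:,2],[5,25,50,75,95]).round(4))
zt=np.percentile(P[m][:,2],70)
top=m&(P[...,2]>zt-.006)
v,u=np.nonzero(m)
for z in (zt,.078):
    X=onz(c,np.c_[u,v],z)[:,:2].astype(np.float32); print("bar",z,cv2.minAreaRect(X*1000))
X=P[top][:,:2].astype(np.float32); print("top pts",cv2.minAreaRect(X*1000),X.mean(0))
# tester top outline at rim height & circle
hsv=cv2.cvtColor(c["pixels"],cv2.COLOR_RGB2HSV)
Z=P[...,2]; near=(abs(P[...,0]-.6)<.16)&(abs(P[...,1]-.027)<.13)
rim=near&(Z>.054)&(Z<.066)&(hsv[...,2]>60)
print("rim z",np.median(Z[rim]))
rect=cv2.minAreaRect((P[rim][:,:2]*1000).astype(np.float32));print("rim rect",rect)
# two-view bar height
s=np.load("pics/side0.npy",allow_pickle=True).item();t=np.load("pics/top0.npy",allow_pickle=True).item()
hole=near&(Z<.05)&(np.hypot(P[...,0]-.6,P[...,1]-.027)<.08)
disc=near&(Z>.029)&(Z<.040)&(np.hypot(P[...,0]-.6,P[...,1]-.027)<.062); print("disc z",np.median(Z[disc]),P[disc].mean(0))
cn,_=cv2.findContours(rim.astype(np.uint8),cv2.RETR_CCOMP,cv2.CHAIN_APPROX_NONE)
cn=[q for q in cn if 300<len(q)]
for q in cn:
    X=onz(c,q[:,0],.06)[:,:2]; A=np.c_[2*X,np.ones(len(X))]; a=np.linalg.lstsq(A,(X**2).sum(1),rcond=None)[0]
    r=np.sqrt(a[2]+a[:2]@a[:2]); print("circ",a[:2].round(4),r.round(4),np.std(np.hypot(*(X-a[:2]).T)-r).round(4))
k=bar(t)[1];Xt=proj(t,[[.6,.027,.078]]);print(k and k[0][1],Xt)
# bar top-face far corners triangulation: near/far ends
import itertools
bs=max(bar(s)[1],key=lambda a:a[2][4]); bt=max(k,key=lambda a:a[2][4])
print("top-view bar on z=.078:",onz(t,bt[1],.078))
vv,uu=np.nonzero(bs[0]); 
# side: top-face extreme points: leftmost/top
for nm,i in(("topmost",vv.argmin()),("left",uu.argmin()),("right",uu.argmax())): print(nm,uu[i],vv[i],onz(s,[uu[i],vv[i]],.078))
E
```

```text
z pct [0.071  0.0779 0.0786 0.0792 0.0799]
bar 0.07905345526825724 ((604.76318359375, 30.54973030090332), (61.5339241027832, 13.315511703491211), 83.5220718383789)
bar 0.078 ((604.7704467773438, 30.355857849121094), (61.71196746826172, 13.354071617126465), 83.52212524414062)
top pts ((604.7083740234375, 28.800172805786133), (58.521568298339844, 13.172696113586426), 83.55015563964844) [0.6047282 0.02952  ]
rim z 0.06071564434192517
rim rect ((605.6600952148438, 28.029014587402344), (190.6318817138672, 190.78053283691406), 82.16571044921875)
disc z 0.0347396476245454 [0.60510301 0.03028062 0.03473979]
circ [0.6057 0.0286] 0.1094 0.0119
circ [0.6055 0.0293] 0.0754 0.0004
[291.75384615 242.72307692] [[291.22907802 244.11679242]]
top-view bar on z=.078: [[0.60423486 0.02541505 0.078     ]]
topmost 308 244 [[0.60881173 0.00404217 0.078     ]]
left 292 252 [[0.61100385 0.05541613 0.078     ]]
right 311 246 [[0.59767836 0.00371485 0.078     ]]
```

```bash
python3 - <<'E'
from h import *
for n in("top","side"):
    c=np.load("pics/%s0.npy"%n,allow_pickle=True).item();hsv=cv2.cvtColor(c["pixels"],cv2.COLOR_RGB2HSV);P=cloud(c)
    m=(hsv[...,2]<60)&(np.hypot(P[...,0]-.431,P[...,1]-.311)<.13)
    k=max(comps(m,500,9000),key=lambda a:a[2][4])[0]
    q=max(cv2.findContours(k.astype(np.uint8),cv2.RETR_EXTERNAL,cv2.CHAIN_APPROX_NONE)[0],key=len)
    X=onz(c,q[:,0],.004)[:,:2];a=np.linalg.lstsq(np.c_[2*X,np.ones(len(X))],(X**2).sum(1),rcond=None)[0]
    print(n,"pad",a[:2],np.sqrt(a[2]+a[:2]@a[:2]),"z",np.median(P[k][:,2]))
t0=robot.read_clock()
xy=[.6049,.0293]
robot.gripper_to(.05)
robot.goto(xy+[.14],[180,0,83.5])
print("hit",robot.move_straight(xy+[.049],vel=.08,until_force=8),robot.read_tool_pos(),robot.read_force())
robot.gripper_to(.0,60); print("w",robot.read_width(),robot.read_force(),robot.read_finger_force())
for d in range(10,81,10):
    robot.goto(xy+[.049],[180,0,83.5+d]); print(d,np.round(robot.read_force(),1),np.round(robot.read_moment(),2))
c=shot("wrist");save(c,"wrist2");print(robot.read_clock()-t0,robot.read_width())
E
```

```text
top pad [0.43310194 0.31077016] 0.08614035132112814 z 0.003523902403873125
side pad [0.43172045 0.31244566] 0.08655649314452465 z 0.005127868666296331
hit False [0.60541368 0.02928425 0.04954663] [-0.33943975 -0.11859396 -0.40511194]
w 0.012848169937863814 [-1.48790381  1.13104636  5.71118762] 60.34569203853607
10 [-0.4 -0.4  5.4] [0.05 0.16 0.25]
20 [-0.3 -0.2  5.7] [0.09 0.18 0.23]
30 [-0.2 -0.2  5.3] [0.03 0.08 0.34]
40 [0.9 1.  4.4] [-0.04  0.11  0.31]
50 [-0.   1.2  5. ] [0.03 0.04 0.28]
60 [0.4 0.3 4.8] [0.02 0.08 0.32]
70 [-0.3  0.6  5.2] [0.13 0.12 0.23]
80 [-0.1  0.3  5.1] [0.05 0.11 0.23]
5.2082999999999995 0.013036916410565686
```

View pics/wrist2.png

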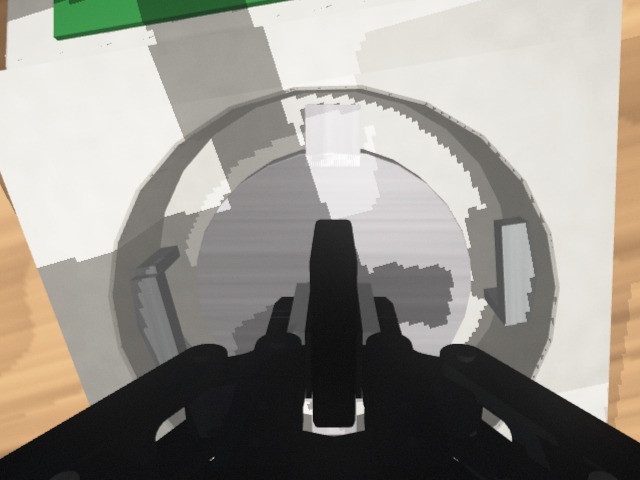

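The insert has turned: its lug at (333,130) is clear of the catches at (155,300) and (515,270).

```bash
python3 - <<'E'
from h import *
t0=robot.read_clock()
xy=list(robot.read_tool_pos()[:2]); pad=[.4324,.3115]
print("hit",robot.move_straight(xy+[.22],vel=.08,until_force=25),robot.read_tool_pos()[2],np.round(robot.read_force(),1),robot.read_width())
y=None
for yy in (163.5,120,90,-16.5):
    q=planner.solve_ik(pad+[.22],[180,0,yy]); print(yy,None if q is None else np.round(q,0))
    if q is not None and y is None: y=yy
robot.goto(pad+[.22],[180,0,y])
robot.move_straight(pad+[.06],vel=.12)
f0=robot.read_force()
print("hit",robot.move_straight(pad+[.031],vel=.03,until_force=4),robot.read_tool_pos(),robot.read_force()-np.array(f0))
robot.gripper_to(.04); robot.pause(.2)
robot.move_straight(pad+[.2],vel=.15)
robot.goto([.43,.20,.33],[180,0,y])
c=shot("wrist");save(c,"wrist3");np.save("pics/wrist3.npy",c,allow_pickle=True)
for n in("top","side"):
    c=shot(n);save(c,n+"3");np.save("pics/%s3.npy"%n,c,allow_pickle=True)
print(robot.read_clock()-t0,robot.read_clock())
E
```

```text
hit False 0.21956758214236308 [-0.4  0.2 -5.5] 0.012791915771039624
163.5 [ 28.  16.  96.   0.  69. -45.]
120 [28. 16. 96. -0. 69. -2.]
90 [28. 16. 96. -0. 69. 28.]
-16.5 [ 28.  16.  96.  -0.  69. 135.]
hit True [0.43210986 0.31135012 0.03552373] [ 0.49971158 -0.84048408 10.69342228]
8.491700000000002 16.425
```

View pics/side3.png

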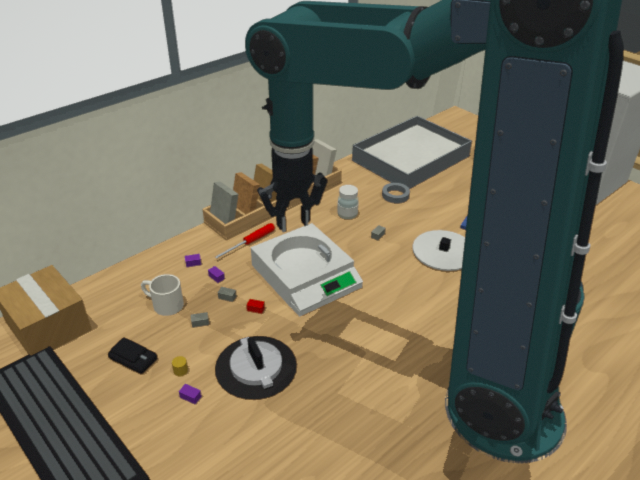

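The insert stands on the pad at (255,362), upright; the well is empty and the cover shows at (443,250). I'll check how well it is centred, then do the first coupon.

```bash
cat >> h.py <<'E'
T=np.array([.6055,.0290]); TY=-7.8
def inwell(x,y):
    a=np.radians(TY); return T+[x*np.cos(a)-y*np.sin(a), x*np.sin(a)+y*np.cos(a)]
def coupon(c,g,rad=.075):
    P=cloud(c);hsv=cv2.cvtColor(c["pixels"],cv2.COLOR_RGB2HSV)
    m=(hsv[...,1]<70)&(hsv[...,2]>35)&(P[...,2]>.010)&(P[...,2]<.032)&(np.hypot(P[...,0]-g[0],P[...,1]-g[1])<rad)
    out=[]
    for k,ce,s in comps(m,150,20000):
        z=np.percentile(P[k][:,2],75); t=k&(P[...,2]>z-.004)
        v,u=np.nonzero(t); (x,y),(w,h),a=cv2.minAreaRect((onz(c,np.c_[u,v],z)[:,:2]*1000).astype(np.float32))
        if w<h: w,h,a=h,w,a+90
        out.append((x/1000,y/1000,a,w,h,z))
    out=[o for o in out if 34<o[3]<48 and 18<o[4]<31]
    return min(out,key=lambda o:np.hypot(o[0]-g[0],o[1]-g[1])) if out else None
def near(y,pos):
    "equivalent yaw (mod 180) with the smallest |q6|"
    best=None
    for yy in (y-360,y-180,y,y+180):
        yy=(yy+180)%360-180
        q=planner.solve_ik(pos,[180,0,yy])
        if q is not None and (best is None or abs(q[5])<best[0]): best=(abs(q[5]),yy)
    return best[1]
def pick(g,dest):
    t0=robot.read_clock()
    p=[g[0],g[1],.22]; robot.gripper_to(.055,20); robot.goto(p,[180,0,near(90,p)])
    c=shot("wrist"); save(c,"pk%d"%(t0*10)); o1=coupon(c,g); print(np.round(o1,4) if o1 else None)
    if o1 is None: return False
    p=[o1[0],o1[1],.14]; yw=near(o1[2],p); robot.goto(p,[180,0,yw])
    o2=coupon(shot("wrist"),o1); print(np.round(o2,4) if o2 else None)
    o=o2 or o1; yw+=((o[2]-yw+90)%180-90)
    robot.goto([o[0],o[1],.08],[180,0,yw])
    print("hit",robot.move_straight([o[0],o[1],.003],vel=.08,until_force=6),np.round(robot.read_tool_pos(),4))
    robot.gripper_to(.018,20); print("w",robot.read_width(),robot.read_finger_force())
    robot.move_straight([o[0],o[1],.16],vel=.1); print("w up",robot.read_width(),robot.read_finger_force())
    d=list(inwell(*dest)); yd=near(TY,d+[.16])
    robot.goto(d+[.16],[180,0,yd])
    robot.move_straight(d+[.045],vel=.1); print("w",robot.read_width())
    print("hit",robot.move_straight(d+[.0205],vel=.025,until_force=3),np.round(robot.read_tool_pos(),4))
    robot.gripper_to(.036,20)
    robot.move_straight(d+[.16],vel=.12)
    print("t",robot.read_clock()-t0,robot.read_clock()); return True
E
python3 - <<'E'
from h import *
c=np.load("pics/top3.npy",allow_pickle=True).item();P=cloud(c);hsv=cv2.cvtColor(c["pixels"],cv2.COLOR_RGB2HSV)
s=np.load("pics/side3.npy",allow_pickle=True).item();w=np.load("pics/wrist3.npy",allow_pickle=True).item()
for n,c in(("top",c),("side",s),("wrist",w)):
    P=cloud(c);hsv=cv2.cvtColor(c["pixels"],cv2.COLOR_RGB2HSV);r=np.hypot(P[...,0]-.432,P[...,1]-.311)
    m=(hsv[...,2]<60)&(r<.06)&(P[...,2]>.055)
    d=(hsv[...,2]>70)&(r<.055)&(P[...,2]>.012)&(P[...,2]<.03)
    print(n,m.sum(),d.sum(),P[m].mean(0),np.percentile(P[m][:,2],[50,95]) if m.any() else 0, np.percentile(P[d][:,2],[10,50,90]) if d.any() else 0)
    if d.any(): print(cv2.minEnclosingCircle((P[d][:,:2]*1000).astype(np.float32)))
print(pick([.6545,.228],(-.046,0)))
E
```

```text
top 85 28 [0.44493328 0.25817054 0.73339799] [0.73485524 0.74382107] [0.01466442 0.01926588 0.02414227]
((479.7967529296875, 328.61016845703125), 19.30027961730957)
side 1419 1299 [0.42615581 0.26914615 0.60318168] [0.69430932 0.73380513] [0.01820192 0.02107244 0.02399172]
((431.9415588378906, 311.05047607421875), 54.92237091064453)
wrist 4193 7243 [0.43266145 0.26681567 0.32358856] [0.3994535  0.41290994] [0.01973423 0.02081024 0.02189696]
((432.00482177734375, 310.9955139160156), 54.99365234375)
[6.53800e-01 2.30400e-01 3.11888e+01 3.96121e+01 2.38834e+01 2.31000e-02]
[6.54600e-01 2.30000e-01 3.06408e+01 3.96613e+01 2.32651e+01 2.31000e-02]
hit False [0.6551 0.2301 0.0035]
w 0.023597595842279048 21.293742656707764
w up 0.023341411921250933 20.845539271831512
w 0.02340202882885891
hit True [0.5596 0.0353 0.0216]
t 12.1583 28.5833
True
```

```bash
python3 - <<'E'
from h import *
print(pick([.6235,.328],(0,0)))
print(pick([.5805,-.2295],(.046,0)))
robot.goto([.50,-.1,.36],[180,0,85])
for n in("top","side"):
    c=shot(n);save(c,n+"4");np.save("pics/%s4.npy"%n,c,allow_pickle=True)
p=[.6055,.029,.30]; robot.goto(p,[180,0,85]); c=shot("wrist");save(c,"wrist4")
E
```

```text
[6.24100e-01 3.29500e-01 6.16813e+01 3.98167e+01 2.35617e+01 2.32000e-02]
[6.24500e-01 3.29700e-01 6.11270e+01 3.96328e+01 2.34216e+01 2.31000e-02]
hit False [0.625  0.3299 0.0036]
w 0.023189124708993303 21.074295043945312
w up 0.023732622596229217 20.591258704662323
w 0.02367638543458709
hit True [0.6052 0.029  0.0217]
t 11.966699999999996 40.55
True
[ 5.806000e-01 -2.306000e-01  1.024399e+02  3.942400e+01  2.334660e+01
  2.320000e-02]
[ 5.807000e-01 -2.306000e-01  1.017855e+02  3.972640e+01  2.297250e+01
  2.310000e-02]
hit False [ 0.5811 -0.2308  0.0035]
w 0.023756833944732884 21.157320141792297
w up 0.023567221962703885 20.63729077577591
w 0.023627177035343172
hit True [0.6507 0.0228 0.0216]
t 10.216700000000003 50.7667
True
```

View pics/wrist4.png

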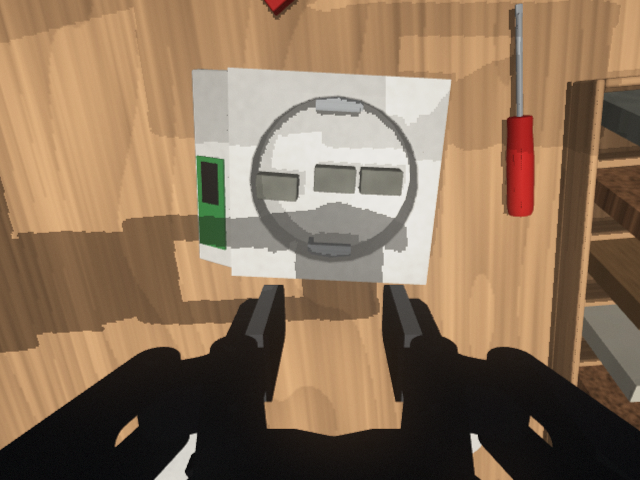

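View pics/top4.png

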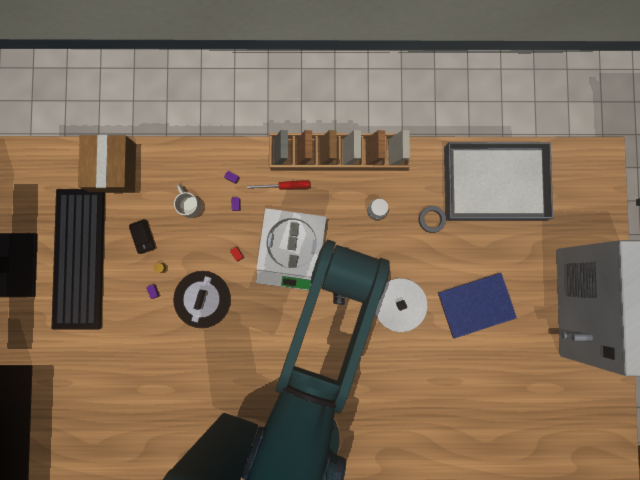

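Wrist picture: three coupons lie in the well at (278,186), (335,178) and (381,181), clear of the rim. Top picture: the cover is still at (401,305) and no grey block remains on the table. Next I'll measure the cover and the well closely.

```bash
cat >> h.py <<'E'
def circ(X):
    a=np.linalg.lstsq(np.c_[2*X,np.ones(len(X))],(X**2).sum(1),rcond=None)[0]; return a[:2],np.sqrt(a[2]+a[:2]@a[:2])
def well(c):
    P=cloud(c);Z=P[...,2];r=np.hypot(*(P[...,:2]-T).transpose(2,0,1))
    rim=(Z>.056)&(Z<.066)&(r<.13); z=np.median(Z[rim])
    q=[k for k in cv2.findContours(rim.astype(np.uint8),cv2.RETR_CCOMP,cv2.CHAIN_APPROX_NONE)[0] if len(k)>150]
    best=None
    for k in q:
        X=onz(c,k[:,0],z)[:,:2]; a,rr=circ(X)
        for _ in range(3):
            g=abs(np.hypot(*(X-a).T)-rr)<.003
            if g.sum()>50: a,rr=circ(X[g])
        if best is None or abs(rr-.076)<abs(best[1]-.076): best=(a,rr,z,g.sum())
    f=(Z<.05)&(r<.07)&(Z>.03); print("coupon tops z pct",np.percentile(Z[f],[5,50,95,99.5]).round(4) if f.any() else None)
    return best
def cover(c,g):
    P=cloud(c);Z=P[...,2];hsv=cv2.cvtColor(c["pixels"],cv2.COLOR_RGB2HSV);r=np.hypot(P[...,0]-g[0],P[...,1]-g[1])
    k=(hsv[...,2]<70)&(r<.15)&(Z>.02)&(Z<.06)
    k=max(comps(k,100,20000),key=lambda a:a[2][4])[0]; z=np.percentile(Z[k],70); t=k&(Z>z-.005); v,u=np.nonzero(t)
    kn=cv2.minAreaRect((onz(c,np.c_[u,v],z)[:,:2]*1000).astype(np.float32))
    d=(hsv[...,2]>100)&(hsv[...,1]<50)&(r<.15)&(Z>.006)&(Z<.018); d=max(comps(d,1000,90000),key=lambda a:a[2][4])[0]
    zd=np.median(Z[d]); v,u=np.nonzero(d)
    h=cv2.convexHull((onz(c,np.c_[u,v],zd)[:,:2]).astype(np.float32))[:,0]
    return kn,z,circ(h),zd
E
python3 - <<'E'
from h import *
for y in (-6,174):
    robot.goto([.6055,.029,.28],[180,0,y]); w=shot("wrist"); print("well",well(w))
g=[.4143,-.3105]
p=g+[.26]; y=near(90,p); robot.goto(p,[180,0,y]); c=shot("wrist"); save(c,"wrist5"); k=cover(c,g); print(y,k,robot.read_clock())
a=k[0][2]
for yy in (a-180,a-90,a,a+90,a+180):
    print(yy,[None if (q:=planner.solve_ik(pp,[180,0,yy])) is None else round(q[5]) for pp in(p,[.6055,.029,.2])])
E
```

```text
coupon tops z pct [0.0391 0.0408 0.0469 0.048 ]
well (array([0.60585088, 0.02820483]), np.float64(0.0755400759849867), np.float64(0.060696780444911), np.int64(505))
coupon tops z pct [0.0391 0.0409 0.0471 0.0482]
well (array([0.60465763, 0.02887539]), np.float64(0.07551590758700369), np.float64(0.06075169917436812), np.int64(499))
90 (((413.01007080078125, -311.5068664550781), (25.557416915893555, 25.05660629272461), 22.050518035888672), np.float64(0.042907307577228465), (array([ 0.41306223, -0.31245112]), np.float64(0.0832629179901144)), np.float64(0.012752347771077144)) 58.475
-157.94948196411133 [-157, -116]
-67.94948196411133 [113, 154]
22.050518035888672 [23, 64]
112.05051803588867 [-67, -26]
202.05051803588867 [-157, -116]
```

View pics/wrist5.png

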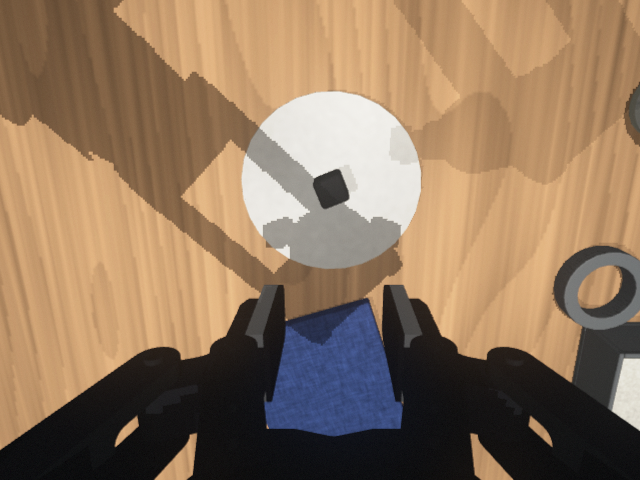

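The cover lies flat with its knob at (331,188). Grip and place it at the same yaw so that camera bias cancels.

```bash
python3 - <<'E'
from h import *
y=112.05
robot.goto([.6052,.0286,.28],[180,0,y]); W=well(shot("wrist"))[0]; print("well",W)
robot.gripper_to(.05,20)
robot.goto([.413,-.3115,.22],[180,0,y]); k=cover(shot("wrist"),[.413,-.3115]); print(k)
C=np.array(k[0][0])/1000; a=k[0][2]; y2=y+((a-y+45)%90-45); print("yaw",y2)
robot.goto([*C,.08],[180,0,y2])
print("hit",robot.move_straight([*C,.016],vel=.06,until_force=6),robot.read_tool_pos())
zg=robot.read_tool_pos()[2]
robot.gripper_to(.015,50);print("w",robot.read_width(),robot.read_tool_pos())
C2=np.array(robot.read_tool_pos()[:2])
robot.move_straight([*C,.20],vel=.1); print("w",robot.read_width(),robot.read_force())
robot.goto([*W,.20],[180,0,y2])
robot.move_straight([*W,.09],vel=.1); f0=np.array(robot.read_force())
h=robot.move_straight([*W,.064+.0],vel=.02,until_force=5)
print("hit",h,"z rel grasp",robot.read_tool_pos()[2]-zg,np.round(robot.read_force()-f0,1),robot.read_tool_pos())
c=shot("side");save(c,"side6");np.save("pics/side6.npy",c,allow_pickle=True);print(robot.read_clock())
cv2.imwrite("pics/side6c.png",cv2.resize(c["pixels"][200:330,210:390,::-1],None,fx=4,fy=4))
E
```

```text
coupon tops z pct [0.0379 0.0408 0.047  0.0481]
well [0.60522462 0.02922925]
(((412.2699279785156, -311.4952087402344), (24.156766891479492, 24.466703414916992), 22.108476638793945), np.float64(0.04291645132628198), (array([ 0.41295143, -0.31230996]), np.float64(0.08332059789175959)), np.float64(0.01274326532097425))
yaw 112.10847663879395
hit False [ 0.41250662 -0.31170553  0.01630798]
w 0.025236485850061895 [ 0.41268972 -0.31174163  0.01658206]
w 0.02490915042279786 [ 0.82411114 -0.31613787 -2.64375619]
hit True z rel grasp 0.054255869678988815 [-1.1 -0.1  7.2] [0.60511337 0.0292352  0.07056385]
69.6167
```

View pics/side6c.png

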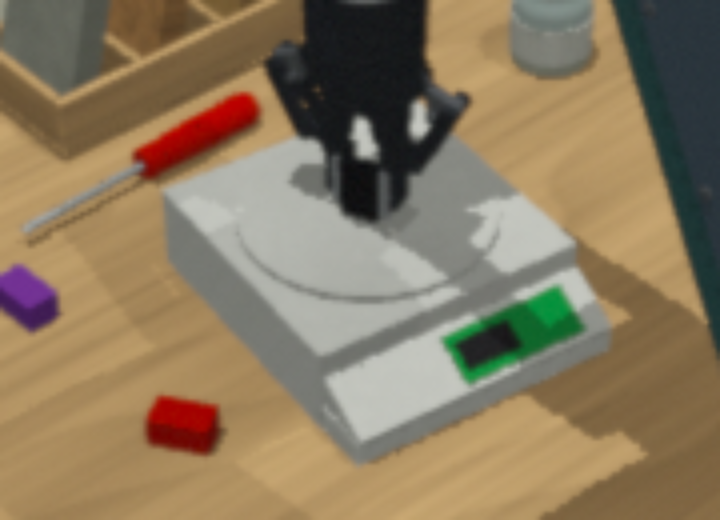

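The cover came down 54 mm above its table height, which is fully home, and looks level in the crop. Release, check and look around.

```bash
python3 - <<'E'
from h import *
p=list(robot.read_tool_pos())
robot.gripper_to(.05); robot.move_straight([p[0],p[1],.22],vel=.12); robot.goto([.55,-.02,.32],[180,0,90]); robot.pause(.5)
c=shot("wrist");save(c,"wrist7");P=cloud(c);hsv=cv2.cvtColor(c["pixels"],cv2.COLOR_RGB2HSV)
r=np.hypot(*(P[...,:2]-T).transpose(2,0,1)); m=(r<.078)&(r>.03)&(P[...,2]>.055)&(P[...,2]<.08)&(hsv[...,2]>70)
X=P[m]; a=np.linalg.lstsq(np.c_[X[:,:2]-T,np.ones(len(X))],X[:,2],rcond=None)[0]; print("plate plane",a,"tilt deg",np.degrees(np.hypot(*a[:2])))
d=(r<.1)&(P[...,2]>.0635)&(P[...,2]<.072)&(hsv[...,2]>60); print(d.sum(),cv2.minEnclosingCircle((P[d][:,:2]*1000).astype(np.float32)))
robot.goto([.45,-.30,.35],[180,0,90]); t=shot("top");save(t,"top7");s=shot("side");save(s,"side7")
o=np.load("pics/top4.npy",allow_pickle=True).item()
print(robot.read_clock())
E
```

```text
plate plane [0.00069816 0.00015725 0.06678256] tilt deg 0.0410039459508844
26065 ((608.452880859375, 30.802913665771484), 93.52638244628906)
73.7417
```

View pics/top7.png

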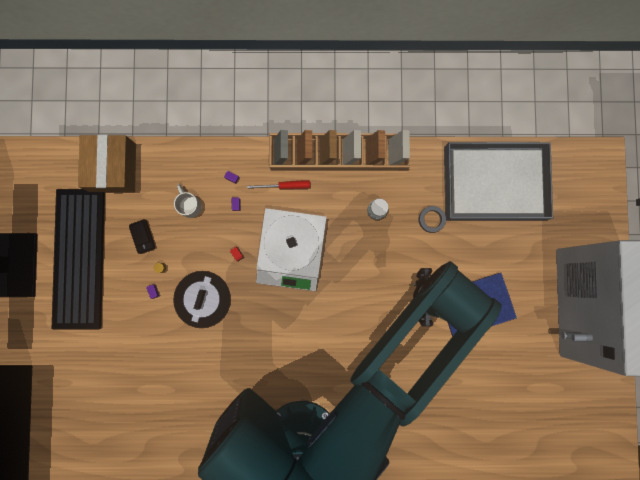

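View pics/wrist7.png

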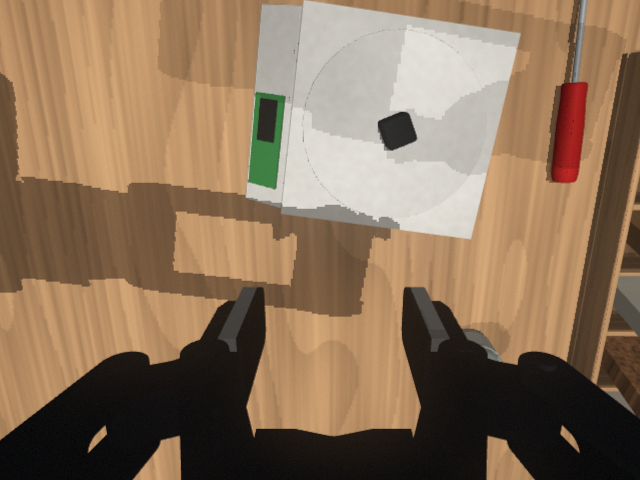

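The cover is level (tilt 0.04°) with its plate top at z ≈ 0.066, so it is seated, knob at (291,242) in the top picture. The insert stands on the pad at (201,299), and everything else is unmoved.

```bash
python3 -c "
from station import order; print(order.hand_in())"
```

```text
the job is handed in; nothing more can be done
None
```

The job is done and handed in: the insert stands flat in the middle of the pad, all three coupons on the table are in the well (gripped at about 21 N), and the cover sits fully home and level, at about 74 s on the robot clock.

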